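Fetch the movement from behind the oils

ROBOT

A 6-joint arm with a two-finger parallel gripper is mounted at the origin on a cart in front of the work surface, level with it; the furniture and walls round the work are solid. World frame = base frame: x ahead of the robot, y to its left, z up, the work surface at z = 0. Lengths are in mm, angles in rad, forces in N, time in s.
With the tool pointing down it reaches from about 350 to 975 mm from the base axis. Payload 7.1 kg.
Tool frame: the origin (TCP) lies on the centre line of the jaws, within the pads' length; the fingertips stand 17 mm ahead of it and the grasp point (between the pads) lies 2 mm behind it (tip_extent is the distance from the TCP to the fingertips, in mm); z points along the fingers, y is the line along which they close (so a half turn about z gives the same grasp; the last joint's range is limited). The gripper opens to 88 mm and grips with 3 to 60 N. Pads are 20 mm wide; open, the fingers measure 115 mm over their backs; the gripper's body (75 mm by 178 mm) begins 61 mm behind the grasp point.
Start: joints at [1.104, 0.423, 1.63, -0, 1.089, -0.019], TCP at [270.582, 563.374, 239.675] pointing down, gripper open.
Joint ranges: [-3, 3], [-0.9, 2.11], [0.09, 2.58], [-1.31, 4.45], [0.11, 2.69], [-2.54, 2.54]. Speed limits (rad/s): [2.39, 2.39, 3.01, 3.14, 3.14, 3.14].

INTERFACE

Orientations are given as a rotation vector (axis times angle).
In Python, from workcell import get_obs, get_image, camera_model, close_job, look_for, outline_of, pinpoint, tip_extent gives the robot as it stands.
- The arm moves only by the shell command python3 -m jog 'ROWS'. ROWS is text: rows parted by semicolons, each of 7 numbers parted by spaces: the shift along the tool's x, y, z as a fraction of full scale, then the turn, a rotation vector about the tool's x, y, z as a fraction of full scale, then the closure, from -1 (fully open) to 1 (shut). A call has 1 to 8 rows; each row is the pose to reach, as a shift and turn from the pose commanded when the call began, along the tool's axes at that moment; what a row does not reach only later rows make up. Full scale, the value 1, is 0.2 m for a shift and 30 degrees for a turn. A row lasts 1/10 s, in which the tool goes at most 50 mm and 8.59 degrees, less where a joint would pass 70% of its speed; a pose out of reach is approached as far as the arm can. A call with a number of a shift or a turn outside -1 to 1 is refused whole. A call with a gripper value outside its range is refused whole. The fingers move at their own pace and stop on an object; the grip force is fixed at half the most. Time passes only in rows, so rows that repeat a pose let the fingers close. It gives the time, the measured TCP pose, the force, the opening and the grip force at its end, in the units of the state.
- get_obs(): the state, without advancing time (a new reading comes with each control period).
- get_image(name): name is "scene" or "top"; returns the picture (384x512x3 uint8, red, green, blue); there is no depth.
- camera_model(name): a dict with "fx", "fy", "cx", "cy" (pixels), "origin" and "orientation" of the camera in the world. Camera axes: x right, y down, z forward; pixel columns grow to the right and rows downward; lengths in mm; the calibration is good to about 2 mm. A picture is of the moment at which its call begins. camera_model takes no time and is no camera call.
- close_job(): hands the job in; it is judged then, once.
Trained networks look in the newest picture that a camera, given by its name, has taken for a name from the list of things; names that differ only in an ending like _2 or _b are one class to them, and where a whole thing is asked for, a point or a joint stands for the part that bears it (a point fixed in the world has none). Each returns a list of dicts, best first, with "confidence" (0 to 1); they miss things now and then, are a little off and sometimes report something else, mostly with a low value. They report only what shows in the picture. A call takes as long as a camera call. They do not tell look-alikes from the thing itself.
- look_for(target, camera): "xyz" ([x, y, z] in mm, in the coordinates of the camera as it stood for that picture, good to about 4 mm: the middle of the surface that is visible of it).
- outline_of(target, camera): "mask" (384x512 bool, what is visible of it).
- pinpoint(target, camera): "xyz" ([x, y, z] in mm, in the coordinates of the camera as it stood for that picture, good to about 4 mm: a listed point, or the origin of a listed thing).
The state is a dict: "t": time; "qpos": joint angles; "qvel": joint speeds; "joint_torque": joint torques, N m; "ee_pos": TCP position; "orientation": TCP orientation; "ft_force": force on the tool from outside, world axes, zero at the start; "moment": the same for the moment, N m; "width": finger opening in mm; "grasp_force": force on a finger pad.
Only numpy, scipy, OpenCV 4.12 (cv2) and the standard library are available. Lean on these libraries where they do the work, as an engineer would, in place of code of your own. Each camera call takes 0.05 s, during which the arm holds its last target. There are 200 camera calls.

TASK

The watch movement in the wooden rack is hemmed in by the brown dropper bottle, the light-blue bottle and the red-capped oil pot. First stand all three clear on the green mat, then seat the movement centrally on the brass seat of the black rest, and only after that put each of the three back on the very ring mark where it stood. Keep everything upright and leave the loupe, the blue-capped oil pot and the green putty where they are.

Things in the scene. Friction and masses are not known exactly. Their poses are not given: they have to be found in the camera images.
- rack: Fixed light-wood plate, x -82 to +58, y -78 to +78 mm, top at z = 6 mm; dark rear stop at x = 45 to 55, y = -25 to +25 mm, 28 mm high. Origin on the underside, below the centre of the brass seat (29 mm diameter, top at z = 16 mm); x points away from the robot to the stop. Flat dark ring marks (49 mm) at (0, 50), (0, -50), (-50, 0) mm; one of the three things stands on each, which one varies.
- mat: Fixed green bench mat with a thin white border line, 90 (x) x 200 (y) x 3 mm, the side area where things are stood meanwhile. Origin at the centre of the underside; top face at z = 3 mm. It and the rest may change sides of the rack.
- rest: Fixed movement rest: round black foot 68 mm in diameter (6 mm high at the rim, sloping up to z = 10 mm near the middle), with a brass seat in the middle, 29 mm in diameter, flat top at z = 20 mm. Origin at the centre of the underside, z up.
- movement: Loose round watch movement in a grey holder with a gilt face, 45 mm in diameter, 8 mm high, 45 g; at the start on the rack's brass seat. Origin at the centre of the underside, z up. The rim is 45 mm wide only from z = 1 to 3 mm and narrows above, and it overhangs the seat all round: grip low, with the fingertips some mm below its underside (there is room beside both seats).
- dropper: Loose brown glass dropper bottle with black rubber bulb, 102 mm high, round, 33 mm in diameter up to z = 56 mm, top bulb 14 mm wide. Origin at the centre of the underside, z up. 70 g nominal.
- rinse: Loose light-blue bottle with white cap, 62 mm high, round, 29 mm in diameter up to z = 36 mm, cap 17 mm wide. Origin at the centre of the underside, z up. 60 g nominal.
- red_pot: Loose black oil pot with RED cap, 32 mm high, round, body 37 mm in diameter at z = 2 mm narrowing to 32 mm at z = 14 mm; cap 24 mm wide from z = 16 to 22 mm, fixed to the body. Origin at the centre of the underside, z up. 50 g nominal.
- loupe: Bystander: loose black eye loupe, 38 mm in diameter, 32 mm high, standing on the worktop. Origin at the centre of the underside. Leave it alone.
- blue_pot: Bystander: loose black oil pot with BLUE cap, 37 mm in diameter, 32 mm high, on the worktop. Origin at the centre of the underside. Leave it alone.
- putty: Bystander: loose green putty block, 20 (x) x 52 (y) x 14 mm, on the worktop. Origin at the centre of the underside. Leave it alone.
There are look-alikes about, which are no part of the job. Leave any pink look-alike of the movement alone. Leave any purple look-alike of the rinse alone.

How it is judged (in metres and radians):
On the way, in this order (a step that is already met when the one before it is completed fails the run):
1. all three standing things are on the green mat, upright, with the movement still in the rack (x of dropper in the frame of mat between -0.045 and 0.045 m and y of dropper in the frame of mat between -0.1 and 0.1 m and z of each of dropper, rinse, red_pot in the frame of mat below 0.007 m and angle between each of dropper, rinse, red_pot's own z axis and vertical below 0.15 rad and linear speed of each of dropper, rinse, red_pot below 0.03 m/s and x of rinse in the frame of mat between -0.045 and 0.045 m and y of rinse in the frame of mat between -0.1 and 0.1 m and x of red_pot in the frame of mat between -0.045 and 0.045 m and y of red_pot in the frame of mat between -0.1 and 0.1 m and distance of movement from where it was at the start of the episode below 0.012 m), for 0.2 s.
2. the movement is seated on the rest while the three still stand on the mat (x of dropper in the frame of mat between -0.045 and 0.045 m and y of dropper in the frame of mat between -0.1 and 0.1 m and z of each of dropper, rinse, red_pot in the frame of mat below 0.007 m and angle between each of dropper, rinse, red_pot's own z axis and vertical below 0.15 rad and linear speed of each of dropper, rinse, red_pot, movement below 0.03 m/s and x of rinse in the frame of mat between -0.045 and 0.045 m and y of rinse in the frame of mat between -0.1 and 0.1 m and x of red_pot in the frame of mat between -0.045 and 0.045 m and y of red_pot in the frame of mat between -0.1 and 0.1 m and horizontal distance between movement and rest below 0.009 m and z of movement in the frame of rest between 0.017 and 0.023 m and angle between movement's own z axis and vertical below 0.1 rad), for 0.2 s.
At the end, for the whole second after the job is handed in: The movement lies flat on the brass seat of the rest, within 9 mm of its centre; the brown dropper bottle, the light-blue bottle and the red-capped pot each stand upright within 12 mm of where they stood at the start; all released and at rest (horizontal distance between movement and rest below 0.009 m and z of movement in the frame of rest between 0.017 and 0.023 m and angle between each of movement, dropper, rinse, red_pot's own z axis and vertical below 0.1 rad and linear speed of movement below 0.03 m/s and distance of each of dropper, rinse, red_pot from where it was at the start of the episode below 0.012 m and linear speed of each of dropper, rinse, red_pot below 0.02 m/s); the robot touches nothing.
It fails at once if a bottle, the pot or the movement is tipped over (more than 0.6 rad) (angle between any of dropper, rinse, red_pot, movement's own z axis and vertical above 0.6 rad).
It fails at once if the loupe, the blue-capped pot or the putty is disturbed (moved more than 20 mm) (distance of any of loupe, blue_pot, putty from where it was at the start of the episode above 0.02 m).
It also fails if it takes over 144 s, if anything falls off the work surface, if the arm or the gripper's body presses on something with over 40 N, if the wrist force passes 120 N, or if a joint passes its speed limit or range.

## Working session

There is one attempt and no reset: what is moved stays moved. The work goes in short steps, Python scripts to look and compute and a shell command to move; the robot and the scene stay as the last step left them, time stands still between calls to the robot, and variables do not carry over. Pictures are saved under pics/ and viewed, at most 14 in all, crops included, and the job is handed in when it is done.

```bash
mkdir -p pics; ls; cat > h.py <<'E'
import numpy as np, cv2
from scipy.spatial.transform import Rotation as R
from workcell import *
def cam(n):
    c=camera_model(n); o=np.array(c["orientation"],float)
    M=R.from_rotvec(o).as_matrix() if o.shape==(3,) else (o if o.shape==(3,3) else R.from_quat(o).as_matrix())
    return c,M,np.array(c["origin"],float)
def w(n,p): c,M,o=cam(n); return M@np.array(p)+o
def ray(n,u,v,z):
    c,M,o=cam(n); d=M@np.array([(u-c["cx"])/c["fx"],(v-c["cy"])/c["fy"],1]); return o+d*(z-o[2])/d[2]
def proj(n,p):
    c,M,o=cam(n); q=M.T@(np.array(p)-o); return np.array([c["fx"]*q[0]/q[2]+c["cx"],c["fy"]*q[1]/q[2]+c["cy"]])
def save(n,f):
    im=get_image(n); cv2.imwrite("pics/"+f,im[:,:,::-1]); return im
E
python3 - <<'E'
from h import *
for n in("scene","top"): print(camera_model(n)); save(n,n+"0.png")
for n in("scene","top"):
  for t in "rack mat rest movement dropper rinse red_pot loupe blue_pot putty".split():
    for d in pinpoint(t,n)[:3]: 
      p=w(n,d["xyz"]); print(n,t,round(d["confidence"],2),p.round(),proj(n,p).round())
o=get_obs();print(o["t"],o["ee_pos"],o["orientation"],o["width"],tip_extent)
E
```

```text
pics
{'fx': 349.27172765309325, 'fy': 349.27172765309325, 'cx': 259.32496899254096, 'cy': 190.78903357636085, 'origin': array([107.87518063, 315.63118557, 684.73817207]), 'orientation': array([-1.09980437,  2.41929542, -0.98654294])}
{'fx': 369.62889974415106, 'fy': 369.62889974415106, 'cx': 260.06927640867195, 'cy': 189.1240412010532, 'origin': array([369.0734039 , -70.9897571 , 903.67254752]), 'orientation': array([-2.1938091 ,  2.02636371, -0.21360378])}
scene rack 0.57 [567. -53.   3.] [248. 211.]
scene mat 0.97 [ 465. -309.    0.] [342. 187.]
scene rest 0.86 [430. 206.  -1.] [193. 315.]
scene rest 0.32 [517. -48.   9.] [259. 223.]
scene movement 0.53 [567. -54.  15.] [248. 208.]
scene movement 0.44 [ 575. -221.   -2.] [292. 181.]
scene rinse 0.65 [ 399. -133.   -1.] [317. 236.]
scene red_pot 0.51 [518. -50.   5.] [260. 223.]
scene loupe 0.72 [402. -56.  -0.] [294. 252.]
scene putty 0.48 [ 614. -335.    1.] [309. 157.]
top rack 0.87 [571. -55.   3.] [258. 183.]
top mat 0.77 [ 464. -312.   -0.] [360. 234.]
top mat 0.5 [572. -57.  -2.] [259. 183.]
top rest 0.77 [431. 204.   2.] [148. 231.]
top rest 0.75 [ 689. -246.   -3.] [336. 145.]
top movement 0.75 [572. -55.  15.] [259. 182.]
top movement 0.69 [ 581. -220.   -2.] [324. 185.]
top movement 0.42 [516. -48.   1.] [254. 205.]
top dropper 0.79 [570.  -5.   7.] [238. 181.]
top rinse 0.59 [ 557. -100.    3.] [276. 190.]
top rinse 0.51 [ 396. -133.   -1.] [285. 257.]
top rinse 0.36 [520. -46.   5.] [253. 203.]
top red_pot 0.68 [518. -46.   3.] [253. 204.]
top red_pot 0.2 [ 690. -247.   -2.] [337. 144.]
top loupe 0.57 [404. -54.   2.] [252. 251.]
top blue_pot 0.56 [ 614. -330.    2.] [369. 175.]
top blue_pot 0.45 [ 689. -250.   -1.] [338. 145.]
top putty 0.6 [ 612. -337.    1.] [371. 176.]
1.1 [270.60948733 563.35972437 239.67315944] [6.97541988e-01 3.06315686e+00 2.94423885e-06] 87.65900716849389 17.0
```

```bash
python3 - <<'E'
import cv2
for n in("scene0","top0"):
    im=cv2.imread(f"pics/{n}.png"); cv2.imwrite(f"pics/{n}b.png",cv2.resize(im,(800,600),interpolation=cv2.INTER_CUBIC))
im=cv2.imread("pics/top0.png")[130:280,180:390]; cv2.imwrite("pics/crop0.png",cv2.resize(im,(798,570),interpolation=cv2.INTER_CUBIC))
E
```

```text
(no output)
```

View pics/scene0b.png

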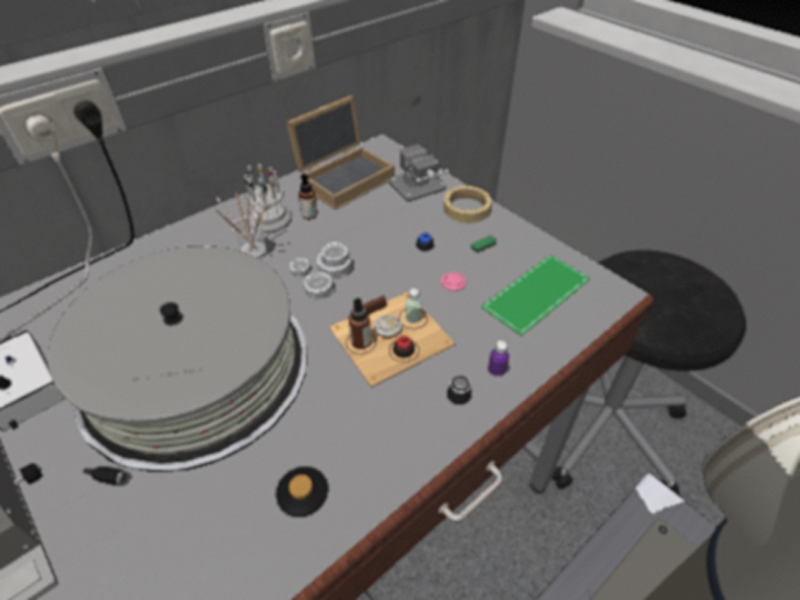

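View pics/top0b.png

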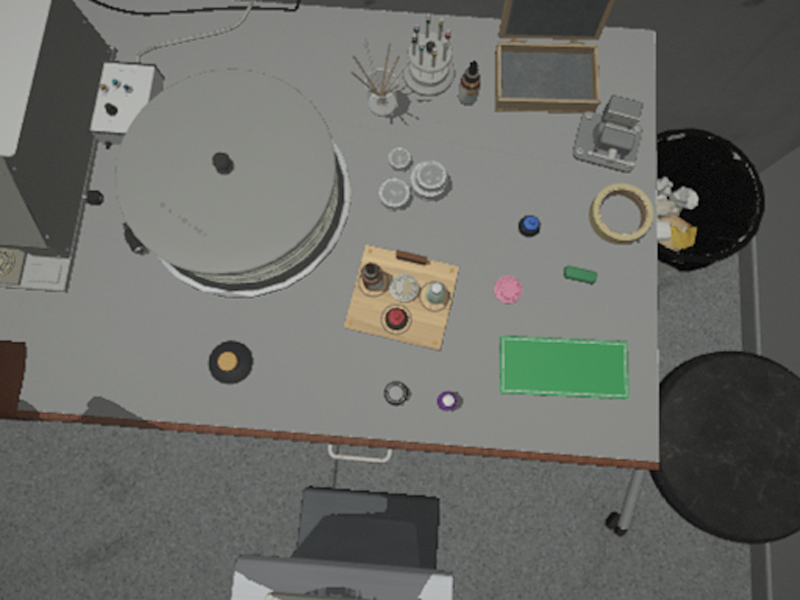

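View pics/crop0.png

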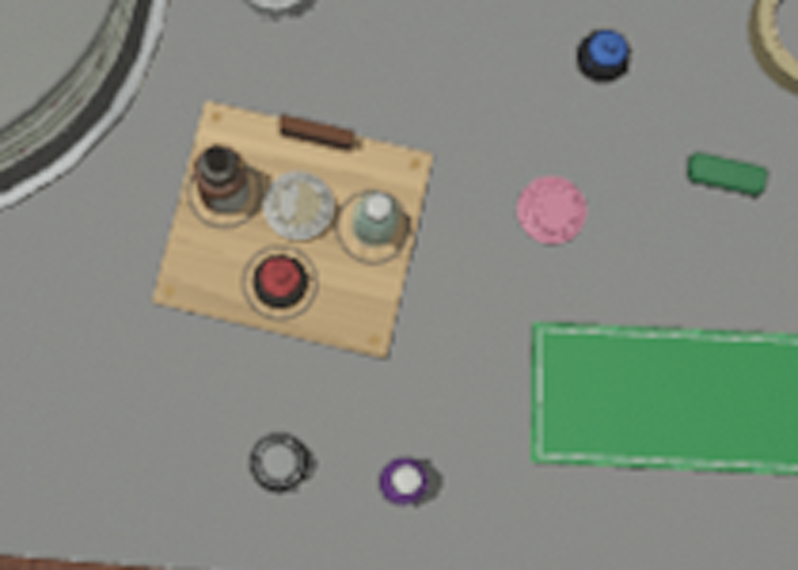

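The top view (native pixels) gives these candidates:

| Thing | True one | Could be taken for it |
|---|---|---|
| Movement | grey/gilt disc in the rack (258,184) | pink disc (325,185) |
| Rinse | light-blue bottle in the rack (279,187) | purple bottle (287,256) |
| Dropper | brown bottle in the rack (238,178) | second brown bottle at the back (301,52) |
| Red pot | red cap (253,204) | blue-capped pot (339,144) |

By the description I take the four in the rack, and the crop confirms them. The rest is at (148,231) and the mat at (361,235). Next I refine the positions.

```bash
cat > fit.py <<'E'
from h import *
from scipy.optimize import minimize, least_squares
P={"dropper":[(0,16.5),(56,16.5),(66,8),(102,7)],"rinse":[(0,14.5),(36,14.5),(44,8.5),(62,8.5)],"red_pot":[(0,18.5),(2,18.5),(14,16),(16,12),(22,12),(32,9)],"movement":[(0,21),(1,22.5),(3,22.5),(8,20)]}
a=np.linspace(0,2*np.pi,40)
def render(t,n,x,y,z0,S=8):
    m=np.zeros((384*S//4,512*S//4),np.uint8); m=np.zeros((384*4,512*4),np.uint8)
    rings=[np.array([proj(n,(x+r*np.cos(q),y+r*np.sin(q),z0+z)) for q in a]) for z,r in P[t]]
    for r1,r2 in zip(rings,rings[1:]):
        cv2.fillConvexPoly(m,cv2.convexHull(((np.vstack([r1,r2])+.5)*4).astype(np.int32)),1)
    return m
def cen(m): ys,xs=np.nonzero(m); return np.array([xs.mean(),ys.mean()]),len(xs)
def fit(t,z0,guess,cams=("top","scene")):
    out={}
    for n in cams:
        best=None
        for d in outline_of(t,n):
            c,N=cen(d["mask"]); e=np.linalg.norm(c-proj(n,(*guess,z0+15)))
            if d["confidence"]>.15 and (best is None or e<best[0]): best=(e,c,N,d["confidence"])
        if best is None or best[0]>20: print(t,n,"none",best); continue
        g=np.array(guess,float)
        for _ in range(6):
            f=lambda p:(cen(render(t,n,*p,z0))[0]+.5)/4-.5-.5
            f0=f(g); J=np.array([(f(g+[4,0])-f0)/4,(f(g+[0,4])-f0)/4]).T
            g=g+np.linalg.solve(J,best[1]-f0)
        print(t,n,g.round(1),"px",best[1].round(1),"area",best[2],"model",round(cen(render(t,n,*g,z0))[1]/16),round(best[3],2)); out[n]=g
    return out
E
python3 - <<'E'
from fit import *
save("scene","s1.png");im=save("top","t1.png")
# rack corners from crop, top view, z=6
cr=np.array([(207,102),(432,155),(388,357),(154,301)])/3.8+[180,130]
W=np.array([ray("top",u,v,6) for u,v in cr])[:,:2]
L=np.array([(58,78),(58,-78),(-82,-78),(-82,78)])
def T(p,q): c,s=np.cos(p[2]),np.sin(p[2]); return np.array([[c,-s],[s,c]])@np.array(q).T+np.array(p[:2])[:,None]
r=least_squares(lambda p:(T(p,L).T-W).ravel(),[570,-55,0]); p=r.x
print("rack",p.round(3),"res",r.fun.round(1)); print("rings",T(p,[(0,50),(0,-50),(-50,0),(0,0)]).T.round(1))
mc=np.array([(534,324),(536,464)])/3.8+[180,130]; print("mat left edge",[ray("top",u,v,3).round(1) for u,v in mc])
for t,g,z in(("dropper",(570,-5),6),("rinse",(560,-102),6),("red_pot",(520,-48),6),("movement",(571,-55),16)): fit(t,z,g)
for n in("scene","top"):
    I=cv2.imread(f"pics/{n[0]}1.png"); H=cv2.cvtColor(I,cv2.COLOR_BGR2HSV)
    m=cv2.inRange(H,(8,100,80),(28,255,255)); k,lab,st,ce=cv2.connectedComponentsWithStats(m)
    for i in range(1,k):
        if st[i,4]>20:
            q=ray(n,*ce[i],20)
            if np.hypot(q[0]-430,q[1]-205)<60: print("brass",n,q.round(1),st[i])
    m=cv2.inRange(H,(50,100,60),(80,255,255)); k,lab,st,ce=cv2.connectedComponentsWithStats(m); i=1+np.argmax(st[1:,4]); print("mat",n,ray(n,*ce[i],3).round(1))
# dome
for u,v in((350,190),(300,280),(330,110)): print("dome edge",ray("top",u*.64,v*.64,0).round())
for n,c in (("scene",(170,312)),("top",(223,163))):
    print(n,"dome knob", [ray(n,c[0]*.64,c[1]*.64,z).round() for z in (50,150,250)])
E
```

```text
rack [ 5.65348e+02 -5.64040e+01 -1.56000e-01] res [ 1.3  1.   1.4 -1.8 -1.3 -0.2 -1.3  1. ]
rings [[ 573.1   -7. ]
 [ 557.6 -105.8]
 [ 516.   -48.7]
 [ 565.3  -56.4]]
mat left edge [array([ 502.7, -213.4,    3. ]), array([ 413.7, -218.7,    3. ])]Traceback (most recent call last):
  File "<stdin>", line 11, in <module>
  File "fit.py", line 25, in fit
    print(t,n,g.round(1),"px",best[1].round(1),"area",best[2],"model",round(cen(render(t,n,*g,z0))[1]/16),round(best[3],2)); out[n]=g
                                                                                ~~~~~~^^^^^^^^^^^
  File "fit.py", line 7, in render
    rings=[np.array([proj(n,(x+r*np.cos(q),y+r*np.sin(q),z0+z)) for q in a]) for z,r in P[t]]
                     ~~~~^^^^^^^^^^^^^^^^^^^^^^^^^^^^^^^^^^^^^^
  File "h.py", line 12, in proj
    c,M,o=cam(n); q=M.T@(np.array(p)-o); return np.array([c["fx"]*q[0]/q[2]+c["cx"],c["fy"]*q[1]/q[2]+c["cy"]])
          ~~~^^^
  File "h.py", line 5, in cam
    c=camera_model(n); o=np.array(c["orientation"],float)
ValueError: time passes only in moves, steps and waits
```

```bash
sed -i 's/^def cam(n):/import functools\n@functools.cache\ndef cam(n):/' h.py; sed -i 's|/4-.5-.5|/4-.5|' fit.py
python3 - <<'E'
from fit import *
save("scene","s2.png");save("top","t2.png")
for t,g,z in(("dropper",(570,-5),6),("rinse",(560,-102),6),("red_pot",(520,-48),6),("movement",(571,-55),16)): fit(t,z,g)
for n in("scene","top"):
    I=cv2.imread(f"pics/{n[0]}2.png"); H=cv2.cvtColor(I,cv2.COLOR_BGR2HSV)
    m=cv2.inRange(H,(8,100,80),(28,255,255)); k,lab,st,ce=cv2.connectedComponentsWithStats(m)
    for i in range(1,k):
        if st[i,4]>20:
            q=ray(n,*ce[i],20)
            if np.hypot(q[0]-430,q[1]-205)<60: print("brass",n,q.round(1),st[i])
    m=cv2.inRange(H,(50,100,60),(80,255,255)); k,lab,st,ce=cv2.connectedComponentsWithStats(m); i=1+np.argmax(st[1:,4]); print("mat",n,ray(n,*ce[i],3).round(1))
for u,v in((350,190),(300,280),(330,110)): print("dome edge",ray("top",u*.64,v*.64,0).round())
for n,c in (("scene",(170,312)),("top",(223,163))):
    print(n,"dome knob", [ray(n,c[0]*.64,c[1]*.64,z).round() for z in (50,150,250)])
o=get_obs();print(o["t"],o["ee_pos"],o["orientation"])
E
```

```text
dropper top [573.2  -5.6] px [238.  177.3] area 216 model 232 0.54
dropper scene [574.7  -3.8] px [229.9 208.2] area 380 model 385 0.89
rinse top [ 557.8 -104.8] px [278.4 188. ] area 130 model 153 0.48
rinse scene [ 560.  -103.2] px [264.4 196.3] area 208 model 223 0.48
red_pot top [517.  -48.4] px [254. 204.] area 168 model 184 0.57
red_pot scene [518.3 -45.2] px [258.  221.7] area 168 model 195 0.62
movement top [565.6 -55.4] px [258.5 184. ] area 239 model 267 0.84
movement scene [567.1 -54.2] px [248.  207.4] area 187 model 206 0.65
brass scene [429.2 206.9  20. ] [185 303  15  16 191]
mat scene [ 462.5 -304.3    3. ]
brass top [430.  204.6  20. ] [139 225  13  13 124]
mat top [ 463.6 -312.8    3. ]
dome edge [728.  47.   0.]
dome edge [569. 112.   0.]
dome edge [870.  96.   0.]
scene dome knob [array([790., 206.,  50.]), array([682., 224., 150.]), array([575., 241., 250.])]
top dome knob [array([737., 245.,  50.]), array([694., 208., 150.]), array([651., 171., 250.])]
1.75 [270.57987934 563.38780971 239.68308407] [-6.97512810e-01 -3.06316775e+00 -2.13205909e-05]
```

```bash
cat > go.py <<'E'
import sys,numpy as np
from scipy.spatial.transform import Rotation as R
from workcell import get_obs
def need(*targets,yaw=None):
    o=get_obs(); p=np.array(o["ee_pos"]); M=R.from_rotvec(o["orientation"]).as_matrix()
    print("t",round(o["t"],2),"pos",p.round(1),"w",round(o["width"],1),"F",round(o["grasp_force"],1),"yaw(y)",round(np.degrees(np.arctan2(M[1,1],M[0,1])),2),"tilt",np.round(M[2],3))
    for g in targets: print(g,"->",(M.T@(np.array(g)-p)/200).round(3))
    if yaw is not None: print("turn z",round(-((yaw-np.degrees(np.arctan2(M[1,1],M[0,1]))+90)%180-90)/30,3))
if __name__=="__main__": need(*[tuple(map(float,a.split(","))) for a in sys.argv[1:]],yaw=81.1)
E
python3 go.py 574,-4.7,172
```

```text
t 1.75 pos [270.6 563.4 239.7] w 87.5 F 0.0 yaw(y) 64.34 tilt [ 0.  0. -1.]
(574.0, -4.7, 172.0) -> [-2.597 -1.904  0.338]
turn z -0.559
```

```bash
python3 -m jog '-0.87 -0.635 0 0 0 -0.559 -1;-0.87 -0.635 0 0 0 -0.559 -1;-0.87 -0.635 0 0 0 -0.559 -1;-0.87 -0.635 0 0 0 -0.559 -1;-0.87 -0.635 0 0 0 -0.559 -1'; python3 go.py 574,-4.7,172
```

```text
t: 2.25
ee_pos: [373.6, 370.2, 239.8]
orientation: [0.248, 3.132, -0.002]
ft_force: [-0.4, 0.5, -0.1]
width: 87.9
grasp_force: 0.0
t 2.25 pos [373.6 370.2 239.8] w 87.9 F 0.0 yaw(y) 80.96 tilt [-0.    -0.001 -1.   ]
(574.0, -4.7, 172.0) -> [-1.284 -1.693  0.341]
turn z -0.005
```

```bash
python3 -m jog '-0.64 -0.85 0 0 0 0 -1;-0.64 -0.85 0 0 0 0 -1;-0.64 -0.85 0 0 0 0 -1;-0.64 -0.85 0 0 0 0 -1;-0.64 -0.85 0 0 0 0 -1;-0.64 -0.85 0 0 0 0 -1'; python3 go.py 574,-4.7,172
```

```text
t: 2.85
ee_pos: [473.5, 184.9, 239.8]
orientation: [0.249, 3.131, 0.001]
ft_force: [0.4, -0.7, 0.2]
width: 87.7
grasp_force: 0.0
t 2.85 pos [473.5 184.9 239.8] w 87.7 F 0.0 yaw(y) 80.92 tilt [-0.  0. -1.]
(574.0, -4.7, 172.0) -> [-0.646 -0.857  0.339]
turn z -0.006
```

```bash
python3 -m jog '-0.64 -0.85 0.1 0 0 0 -1;-0.64 -0.85 0.1 0 0 0 -1;-0.64 -0.85 0.2 0 0 0 -1;-0.64 -0.85 0.3 0 0 0 -1;-0.64 -0.85 0.3 0 0 0 -1;-0.64 -0.85 0.3 0 0 0 -1'; python3 go.py 574,-4.7,172 574,-4.7,52
```

```text
t: 3.45
ee_pos: [572.8, -2.0, 177.6]
orientation: [-0.245, -3.129, -0.0]
ft_force: [0.0, 0.5, -0.4]
width: 87.8
grasp_force: 0.0
t 3.45 pos [572.8  -2.  177.6] w 87.8 F 0.0 yaw(y) 81.03 tilt [ 0.003 -0.    -1.   ]
(574.0, -4.7, 172.0) -> [-0.008 -0.013  0.028]
(574.0, -4.7, 52.0) -> [-0.01  -0.013  0.628]
turn z -0.002
```

```bash
python3 -m jog '-0.008 -0.01 0 0 0 0 -1;-0.008 -0.01 0.2 0 0 0 -1;-0.008 -0.01 0.4 0 0 0 -1;-0.008 -0.01 0.6 0 0 0 -1;-0.008 -0.01 0.62 0 0 0 -1;-0.008 -0.01 0.62 0 0 0 1;-0.008 -0.01 0.62 0 0 0 1;-0.008 -0.01 0.62 0 0 0 1'; python3 go.py 574,-4.7,52
```

```text
t: 4.25
ee_pos: [575.7, -3.7, 58.1]
orientation: [0.242, 3.128, 0.0]
ft_force: [-0.5, -0.5, 0.1]
width: 67.2
grasp_force: 0.0
t 4.25 pos [575.7  -3.7  58.1] w 67.2 F 0.0 yaw(y) 81.14 tilt [-0.004  0.001 -1.   ]
(574.0, -4.7, 52.0) -> [ 0.008 -0.006  0.03 ]
turn z 0.001
```

```bash
python3 -m jog '0.005 0 0.018 0 0 0 1;0.005 0 0.018 0 0 0 1;0.005 0 0.018 0 0 0 1;0.005 0 0.018 0 0 0 1;0.005 0 0.018 0 0 0 1;0.005 0 0.018 0 0 0 1;0.005 0 0.018 0 0 0 1;0.005 0 0.018 0 0 0 1'; python3 go.py 574,-4.7,52
```

```text
t: 5.05
ee_pos: [573.2, -4.0, 52.1]
orientation: [0.243, 3.132, -0.0]
ft_force: [-0.9, -1.0, 1.9]
width: 31.6
grasp_force: 30.0
t 5.05 pos [573.2  -4.   52.1] w 31.6 F 30.0 yaw(y) 81.11 tilt [-0. -0. -1.]
(574.0, -4.7, 52.0) -> [-0.005 -0.003  0.001]
turn z 0.0
```

```bash
python3 -m jog '0 0 -0.2 0 0 0 1;0 0 -0.4 0 0 0 1;0 0 -0.6 0 0 0 1;0 0 -0.6 0 0 0 1;0 0 -0.6 0 0 0 1'; python3 go.py 469,-397,172
```

```text
t: 5.55
ee_pos: [573.3, -3.9, 172.6]
orientation: [0.243, 3.131, 0.0]
ft_force: [-0.5, -0.1, -0.8]
width: 31.9
grasp_force: 30.0
t 5.55 pos [573.3  -3.9 172.6] w 31.9 F 30.0 yaw(y) 81.11 tilt [-0.002  0.    -1.   ]
(469.0, -397.0, 172.0) -> [ 2.120e-01 -2.022e+00  2.000e-03]
turn z 0.0
```

```bash
python3 -m jog '0.02 -0.2 0 0 0 0 1;0.04 -0.4 0 0 0 0 1;0.06 -0.6 0 0 0 0 1;0.08 -0.8 0 0 0 0 1;0.106 -1 0 0 0 0 1;0.106 -1 0 0 0 0 1'; python3 -m jog '0.02 -0.2 0 0 0 0 1;0.04 -0.4 0 0 0 0 1;0.06 -0.6 0 0 0 0 1;0.08 -0.8 0 0 0 0 1;0.106 -1 0 0 0 0 1;0.106 -1 0 0 0 0 1;0.106 -1 0 0 0 0 1;0.106 -1 0 0 0 0 1'; python3 go.py 469,-397,50
```

```text
t: 6.15
ee_pos: [518.9, -201.5, 169.9]
orientation: [-0.25, -3.128, -0.001]
ft_force: [-0.4, -0.1, -1.0]
width: 32.0
grasp_force: 30.0
t: 6.95
ee_pos: [469.3, -390.8, 170.8]
orientation: [-0.242, -3.13, -0.003]
ft_force: [0.1, 0.3, -1.0]
width: 31.7
grasp_force: 30.0
t 6.95 pos [ 469.3 -390.8  170.8] w 31.7 F 30.0 yaw(y) 81.15 tilt [ 0.002  0.002 -1.   ]
(469.0, -397.0, 50.0) -> [-0.005 -0.032  0.604]
turn z 0.002
```

```bash
python3 -m jog '0 -0.012 0.15 0 0 0 1;0 -0.012 0.3 0 0 0 1;0 -0.012 0.45 0 0 0 1;0 -0.012 0.55 0 0 0 1;0 -0.012 0.59 0 0 0 1;0 -0.012 0.6 0 0 0 1;0 -0.012 0.6 0 0 0 1;0 -0.012 0.6 0 0 0 1'; python3 go.py 469,-397,49.3
```

```text
t: 7.75
ee_pos: [469.9, -395.3, 53.3]
orientation: [0.243, 3.131, -0.002]
ft_force: [-0.3, -0.4, -0.8]
width: 32.3
grasp_force: 30.0
t 7.75 pos [ 469.9 -395.3   53.3] w 32.3 F 30.0 yaw(y) 81.14 tilt [-0.002 -0.001 -1.   ]
(469.0, -397.0, 49.3) -> [ 0.003 -0.009  0.02 ]
turn z 0.001
```

```bash
python3 -m jog '0 0 0.01 0 0 0 1;0 0 0.019 0 0 0 1;0 0 0.019 0 0 0 1;0 0 0.019 0 0 0 1;0 0 0.019 0 0 0 -1;0 0 0.019 0 0 0 -1;0 0 0.019 0 0 0 -1;0 0 0.019 0 0 0 -1'; python3 -m jog '0 0 -0.01 0 0 0 -1;0 0 -0.01 0 0 0 -1;0 0 -0.01 0 0 0 -1;0 0 -0.2 0 0 0 -1;0 0 -0.4 0 0 0 -1;0 0 -0.6 0 0 0 -1;0 0 -0.6 0 0 0 -1;0 0 -0.6 0 0 0 -1'; python3 go.py 559,-104,172
```

```text
t: 8.55
ee_pos: [468.9, -394.9, 48.1]
orientation: [-0.243, -3.132, -0.0]
ft_force: [0.2, -0.4, -0.7]
width: 60.3
grasp_force: 0.0
t: 9.35
ee_pos: [469.4, -395.3, 169.3]
orientation: [0.243, 3.13, -0.002]
ft_force: [0.4, 0.9, -0.4]
width: 87.7
grasp_force: 0.0
t 9.35 pos [ 469.4 -395.3  169.3] w 87.7 F 0.0 yaw(y) 81.12 tilt [-0.002 -0.001 -1.   ]
(559.0, -104.0, 172.0) -> [-0.218  1.508 -0.015]
turn z 0.001
```

```bash
python3 -m jog '-0.02 0.2 0 0 0 0 -1;-0.06 0.4 0 0 0 0 -1;-0.08 0.6 0 0 0 0 -1;-0.12 0.8 0 0 0 0 -1;-0.15 1 0 0 0 0 -1;-0.15 1 0 0 0 0 -1';python3 -m jog '-0.02 0.25 0 0 0 0 -1;-0.068 0.508 0 0 0 0 -1;-0.068 0.508 0 0 0 0 -1;-0.068 0.508 0 0 0 0 -1;-0.068 0.508 0 0 0 0 -1'; python3 go.py 559,-104,45
```

```text
t: 9.95
ee_pos: [529.4, -197.8, 166.4]
orientation: [-0.237, -3.129, -0.003]
ft_force: [-0.8, -0.2, 0.3]
width: 87.8
grasp_force: 0.0
t: 10.45
ee_pos: [557.9, -104.8, 167.4]
orientation: [-0.244, -3.13, 0.0]
ft_force: [0.7, 0.5, -0.2]
width: 88.0
grasp_force: 0.0
t 10.45 pos [ 557.9 -104.8  167.4] w 88.0 F 0.0 yaw(y) 81.09 tilt [ 0.002 -0.    -1.   ]
(559.0, -104.0, 45.0) -> [-0.006  0.005  0.612]
turn z -0.0
```

```bash
python3 -m jog '-0.004 0.002 0.2 0 0 0 -1;-0.004 0.002 0.4 0 0 0 -1;-0.004 0.002 0.55 0 0 0 -1;-0.004 0.002 0.6 0 0 0 -1;-0.004 0.002 0.61 0 0 0 -1;-0.004 0.002 0.61 0 0 0 -1;-0.004 0.002 0.61 0 0 0 -1;-0.004 0.002 0.61 0 0 0 -1'; python3 go.py 559,-104,45
```

```text
t: 11.25
ee_pos: [560.6, -103.8, 47.7]
orientation: [0.243, 3.13, -0.001]
ft_force: [-0.1, -0.8, 0.6]
width: 88.2
grasp_force: 0.0
t 11.25 pos [ 560.6 -103.8   47.7] w 88.2 F 0.0 yaw(y) 81.11 tilt [-0.003 -0.    -1.   ]
(559.0, -104.0, 45.0) -> [ 0.008 -0.002  0.014]
turn z 0.0
```

```bash
python3 -m jog '0.004 0 0.012 0 0 0 -1;0.004 0 0.012 0 0 0 1;0.004 0 0.012 0 0 0 1;0.004 0 0.012 0 0 0 1;0.004 0 0.012 0 0 0 1;0.004 0 0.012 0 0 0 1;0.004 0 0.012 0 0 0 1;0.004 0 0.012 0 0 0 1'; python3 -m jog '0 0 0 0 0 0 1;0 0 0 0 0 0 1;0 0 0 0 0 0 1;0 0 0 0 0 0 1'; python3 go.py 559,-104,45 462,-292,165
```

```text
t: 12.05
ee_pos: [558.8, -103.4, 43.9]
orientation: [0.243, 3.132, 0.0]
ft_force: [-0.4, 0.4, 0.3]
width: 35.2
grasp_force: 0.0
t: 12.45
ee_pos: [558.8, -103.4, 43.9]
orientation: [-0.243, -3.132, 0.0]
ft_force: [0.1, 0.8, 0.1]
width: 27.8
grasp_force: 30.0
t 12.45 pos [ 558.8 -103.4   43.9] w 27.8 F 30.0 yaw(y) 81.11 tilt [ 0. -0. -1.]
(559.0, -104.0, 45.0) -> [-0.002 -0.003 -0.006]
(462.0, -292.0, 165.0) -> [ 0.332 -1.007 -0.606]
turn z 0.0
```

```bash
python3 -m jog '0 0 -0.2 0 0 0 1;0 0 -0.4 0 0 0 1;0 0 -0.6 0 0 0 1;0.05 -0.15 -0.6 0 0 0 1;0.1 -0.3 -0.6 0 0 0 1;0.17 -0.5 -0.6 0 0 0 1;0.23 -0.7 -0.6 0 0 0 1;0.3 -0.9 -0.6 0 0 0 1';python3 -m jog '0.032 -0.1 0 0 0 0 1;0.032 -0.1 0 0 0 0 1;0.032 -0.1 0 0 0 0 1;0.032 -0.1 0 0 0 0 1;0.032 -0.1 0 0 0 0 1'; python3 go.py 462,-292,41
```

```text
t: 13.25
ee_pos: [471.0, -273.1, 164.0]
orientation: [0.242, 3.132, -0.0]
ft_force: [-0.1, 0.2, -0.2]
width: 27.5
grasp_force: 30.0
t: 13.75
ee_pos: [462.8, -289.6, 163.9]
orientation: [-0.241, -3.132, -0.0]
ft_force: [0.3, -0.1, -0.3]
width: 27.8
grasp_force: 30.0
t 13.75 pos [ 462.8 -289.6  163.9] w 27.8 F 30.0 yaw(y) 81.2 tilt [ 0.  0. -1.]
(462.0, -292.0, 41.0) -> [ 0.002 -0.012  0.614]
turn z 0.003
```

```bash
python3 -m jog '0 0 0.15 0 0 0 1;0 0 0.3 0 0 0 1;0 0 0.45 0 0 0 1;0 0 0.55 0 0 0 1;0 0 0.59 0 0 0 1;0 0 0.6 0 0 0 1;0 0 0.6 0 0 0 1;0 0 0.6 0 0 0 1';python3 -m jog '0 0 0 0 0 0 1;0 0 0 0 0 0 1'; python3 go.py 462,-292,41
```

```text
t: 14.55
ee_pos: [463.1, -291.0, 45.0]
orientation: [0.243, 3.131, -0.001]
ft_force: [-0.2, -0.2, -0.7]
width: 27.8
grasp_force: 30.0
t: 14.75
ee_pos: [462.7, -291.0, 44.7]
orientation: [0.243, 3.131, -0.001]
ft_force: [0.4, 0.2, 0.2]
width: 27.7
grasp_force: 30.0
t 14.75 pos [ 462.7 -291.    44.7] w 27.7 F 30.0 yaw(y) 81.11 tilt [-0.001 -0.001 -1.   ]
(462.0, -292.0, 41.0) -> [ 0.003 -0.006  0.018]
turn z 0.0
```

Lower onto the mat, release, rise.

```bash
python3 -m jog '0 0 0.008 0 0 0 1;0 0 0.016 0 0 0 1;0 0 0.016 0 0 0 1;0 0 0.016 0 0 0 1;0 0 0.016 0 0 0 -1;0 0 0.016 0 0 0 -1;0 0 0.016 0 0 0 -1;0 0 0.016 0 0 0 -1'; python3 -m jog '0 0 0 0 0 0 -1;0 0 0 0 0 0 -1;0 0 0 0 0 0 -1;0 0 -0.2 0 0 0 -1;0 0 -0.4 0 0 0 -1;0 0 -0.4 0 0 0 -1;0 0 -0.4 0 0 0 -1'; python3 go.py 517.6,-47,125
```

```text
t: 15.55
ee_pos: [462.2, -290.6, 40.6]
orientation: [-0.243, -3.132, -0.0]
ft_force: [-0.5, -0.2, 0.3]
width: 56.4
grasp_force: 0.0
t: 16.25
ee_pos: [462.7, -291.0, 121.5]
orientation: [0.243, 3.13, -0.002]
ft_force: [0.2, -0.8, -0.4]
width: 87.8
grasp_force: 0.0
t 16.25 pos [ 462.7 -291.   121.5] w 87.8 F 0.0 yaw(y) 81.11 tilt [-0.002 -0.001 -1.   ]
(517.6, -47.0, 125.0) -> [-0.083  1.248 -0.019]
turn z 0.0
```

```bash
python3 -m jog '0 0.2 0 0 0 0 -1;-0.02 0.4 0 0 0 0 -1;-0.04 0.6 0 0 0 0 -1;-0.06 0.8 0 0 0 0 -1;-0.07 1 0 0 0 0 -1;-0.07 1 0 0 0 0 -1';python3 -m jog '-0.01 0.2 0 0 0 0 -1;-0.013 0.248 0 0 0 0 -1;-0.013 0.248 0 0 0 0 -1;-0.013 0.248 0.2 0 0 0 -1;-0.013 0.248 0.3 0 0 0 -1;-0.013 0.248 0.3 0 0 0 -1;-0.013 0.248 0.3 0 0 0 -1;-0.013 0.248 0.3 0 0 0 -1'; python3 go.py 517.6,-47,38.5
```

```text
t: 16.85
ee_pos: [506.4, -91.5, 119.1]
orientation: [-0.237, -3.13, -0.002]
ft_force: [-0.0, -1.0, -0.1]
width: 87.9
grasp_force: 0.0
t: 17.65
ee_pos: [517.8, -47.4, 61.6]
orientation: [0.244, 3.131, -0.0]
ft_force: [0.1, -0.1, 0.1]
width: 87.6
grasp_force: 0.0
t 17.65 pos [517.8 -47.4  61.6] w 87.6 F 0.0 yaw(y) 81.07 tilt [-0.001 -0.    -1.   ]
(517.6, -47.0, 38.5) -> [0.002 0.002 0.115]
turn z -0.001
```

```bash
python3 -m jog '0 0.002 0.07 0 0 0 -1;0 0.002 0.115 0 0 0 -1;0 0.002 0.115 0 0 0 -1;0 0.002 0.115 0 0 0 -1;0 0.002 0.115 0 0 0 -1;0 0.002 0.115 0 0 0 -1'; python3 go.py 517.6,-47,38.5
```

```text
t: 18.25
ee_pos: [517.5, -46.2, 37.9]
orientation: [0.243, 3.132, -0.0]
ft_force: [-0.3, 0.4, -0.8]
width: 87.9
grasp_force: 0.0
t 18.25 pos [517.5 -46.2  37.9] w 87.9 F 0.0 yaw(y) 81.12 tilt [-0.  0. -1.]
(517.6, -47.0, 38.5) -> [-0.001 -0.004 -0.003]
turn z 0.001
```

```bash
python3 -m jog '0 -0.002 -0.004 0 0 0 1;0 -0.002 -0.004 0 0 0 1;0 -0.002 -0.004 0 0 0 1;0 -0.002 -0.004 0 0 0 1;0 -0.002 -0.004 0 0 0 1;0 -0.002 -0.004 0 0 0 1;0 -0.002 -0.004 0 0 0 1;0 -0.002 -0.004 0 0 0 1'; python3 -m jog '0 0 0 0 0 0 1;0 0 0 0 0 0 1;0 0 0 0 0 0 1;0 0 0 0 0 0 1'; python3 go.py 459,-238,130
```

```text
t: 19.05
ee_pos: [517.3, -46.6, 38.5]
orientation: [-0.243, -3.132, -0.0]
ft_force: [0.7, 0.6, -0.5]
width: 27.3
grasp_force: 0.2
t: 19.45
ee_pos: [517.4, -46.6, 38.7]
orientation: [0.243, 3.132, 0.0]
ft_force: [0.3, 1.3, 5.7]
width: 22.4
grasp_force: 43.3
t 19.45 pos [517.4 -46.6  38.7] w 22.4 F 43.3 yaw(y) 81.11 tilt [-0.  0. -1.]
(459.0, -238.0, 130.0) -> [ 0.14  -0.991 -0.457]
turn z 0.0
```

```bash
python3 -m jog '0 0 -0.1 0 0 0 1;0 0 -0.25 0 0 0 1;0 0 -0.45 0 0 0 1;0.02 -0.15 -0.45 0 0 0 1;0.05 -0.3 -0.45 0 0 0 1;0.08 -0.5 -0.45 0 0 0 1;0.11 -0.7 -0.45 0 0 0 1;0.138 -0.9 -0.45 0 0 0 1';python3 -m jog '0.003 -0.075 0 0 0 0 1;0.003 -0.075 0 0 0 0 1;0.003 -0.075 0 0 0 0 1;0.003 -0.075 0.15 0 0 0 1;0.003 -0.075 0.3 0 0 0 1;0.003 -0.075 0.4 0 0 0 1;0.003 -0.075 0.4 0 0 0 1;0.003 -0.075 0.4 0 0 0 1'; python3 go.py 459,-234,36
```

```text
t: 20.25
ee_pos: [461.3, -221.5, 128.3]
orientation: [-0.243, -3.132, 0.0]
ft_force: [0.7, -0.5, 0.6]
width: 22.4
grasp_force: 41.6
t: 21.05
ee_pos: [459.6, -233.8, 48.5]
orientation: [-0.241, -3.131, -0.001]
ft_force: [0.3, 1.0, -0.5]
width: 22.4
grasp_force: 41.6
t 21.05 pos [ 459.6 -233.8   48.5] w 22.4 F 41.6 yaw(y) 81.2 tilt [ 0.001  0.    -1.   ]
(459.0, -234.0, 36.0) -> [ 0.002 -0.002  0.063]
turn z 0.003
```

```bash
python3 -m jog '0 0 0.03 0 0 0 1;0 0 0.055 0 0 0 1;0 0 0.062 0 0 0 1;0 0 0.062 0 0 0 1;0 0 0.062 0 0 0 1'; python3 go.py 459,-234,35.9
```

```text
t: 21.55
ee_pos: [459.4, -235.1, 36.3]
orientation: [0.244, 3.132, -0.0]
ft_force: [-0.4, -0.3, -1.1]
width: 22.7
grasp_force: 41.6
t 21.55 pos [ 459.4 -235.1   36.3] w 22.7 F 41.6 yaw(y) 81.1 tilt [-0. -0. -1.]
(459.0, -234.0, 35.9) -> [0.003 0.005 0.002]
turn z -0.0
```

```bash
python3 -m jog '0 0 0.003 0 0 0 1;0 0 0.003 0 0 0 0.1;0 0 0.003 0 0 0 0.1;0 0 0.003 0 0 0 0.1;0 0 0.003 0 0 0 0.1;0 0 -0.1 0 0 0 0.1;0 0 -0.3 0 0 0 0.1;0 0 -0.5 0 0 0 -1'; python3 go.py 566,-55,110
python3 - <<'E'
from fit import *
im=save("top","t3.png"); cv2.imwrite("pics/t3c.png",cv2.resize(im[140:290,230:440,::-1],(798,570),interpolation=cv2.INTER_CUBIC))
save("scene","s3.png")
fit("movement",16,(566,-55))
E
```

```text
t: 22.35
ee_pos: [458.5, -234.6, 136.5]
orientation: [-0.243, -3.13, -0.002]
ft_force: [1.8, -0.2, 0.6]
width: 44.5
grasp_force: 0.0
t 22.35 pos [ 458.5 -234.6  136.5] w 44.5 F 0.0 yaw(y) 81.11 tilt [ 0.002  0.001 -1.   ]
(566.0, -55.0, 110.0) -> [-0.393  0.97   0.132]
turn z 0.0
movement top [565.5 -55.4] px [258.4 184.1] area 256 model 266 0.56
movement scene [566.7 -54.5] px [248.2 207.5] area 210 model 207 0.51
```

View pics/t3c.png

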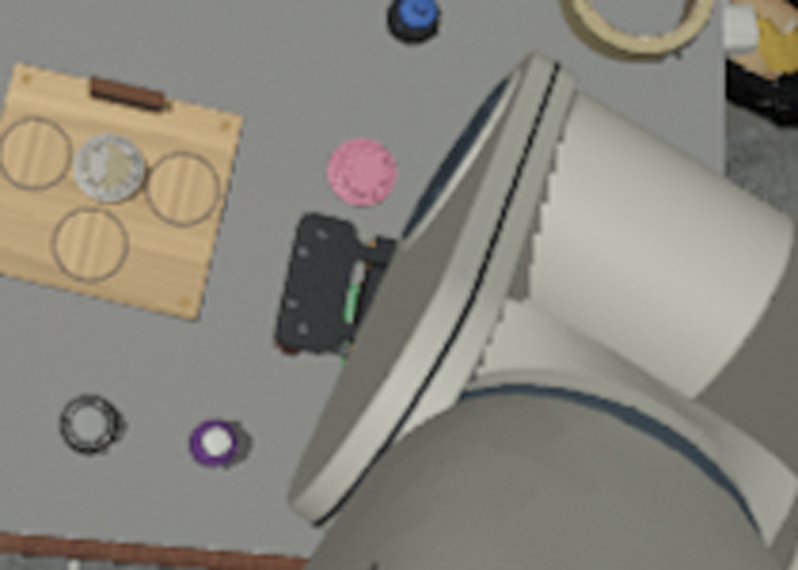

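The movement lies undisturbed at (259,184) and the three rings are empty, but the arm hides the mat. I move over the movement and then check the mat.

```bash
python3 -m jog '-0.08 0.2 0 0 0 0 -1;-0.16 0.4 0 0 0 0 -1;-0.24 0.6 0 0 0 0 -1;-0.32 0.8 0 0 0 0 -1;-0.393 0.97 0.1 0 0 0 -1;-0.393 0.97 0.132 0 0 0 -1;-0.393 0.97 0.132 0 0 0 -1;-0.393 0.97 0.132 0 0 0 -1'; python3 go.py 566,-55,28
python3 - <<'E'
from fit import *
im=save("top","t4.png"); cv2.imwrite("pics/t4c.png",cv2.resize(im[140:290,230:440,::-1],(798,570),interpolation=cv2.INTER_CUBIC))
save("scene","s4.png")
for u,v in((239.2,180.3),(278.2,189.5),(253.7,204.5)): print("ring",ray("top",u,v,6).round(1))
for t,g in(("dropper",(469,-395)),("rinse",(462,-291)),("red_pot",(459,-235))): fit(t,3,g)
E
```

```text
t: 23.35
ee_pos: [565.5, -56.1, 108.5]
orientation: [-0.244, -3.129, 0.0]
ft_force: [0.9, 0.2, 0.8]
width: 87.4
grasp_force: 0.0
t 23.35 pos [565.5 -56.1 108.5] w 87.4 F 0.0 yaw(y) 81.09 tilt [ 0.003 -0.    -1.   ]
(566.0, -55.0, 28.0) -> [-0.003  0.006  0.403]
turn z -0.0
ring [573.9  -6.7   6. ]
ring [ 558.2 -105.2    6. ]
ring [515.9 -47.7   6. ]
dropper top [ 469.8 -397.4] px [401.5 233.3] area 318 model 323 0.76
dropper scene none (np.float64(33.444972471727745), array([337.28193833, 190.8907489 ]), 1135, 0.26)
rinse top [ 461.7 -292. ] px [354.3 233.9] area 163 model 175 0.47
rinse scene [ 463.7 -292.2] px [340.8 183.1] area 165 model 216 0.6
red_pot top [ 458.8 -238.1] px [330. 234.] area 177 model 192 0.64
red_pot scene [ 460.4 -235.2] px [326.8 198.3] area 154 model 176 0.58
```

View pics/t4c.png

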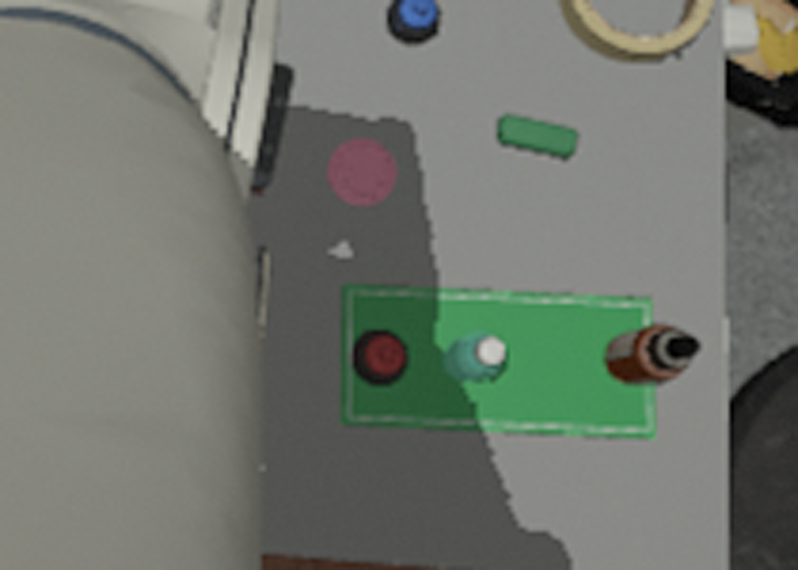

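The crop shows all three upright inside the mat border: pot (380,357), rinse (470,357) and dropper base (628,357). Next I grip the movement.

```bash
python3 -m jog '-0.002 0.005 0.15 0 0 0 -1;-0.002 0.005 0.3 0 0 0 -1;-0.002 0.005 0.37 0 0 0 -1;-0.002 0.005 0.39 0 0 0 -1;-0.002 0.005 0.39 0 0 0 -1;-0.002 0.005 0.39 0 0 0 -1;-0.002 0.005 0.39 0 0 0 -1;-0.002 0.005 0.39 0 0 0 -1'; python3 go.py 566,-55,28
```

```text
t: 24.55
ee_pos: [568.1, -54.6, 32.6]
orientation: [0.243, 3.131, -0.0]
ft_force: [0.8, 0.4, 0.6]
width: 87.8
grasp_force: 0.0
t 24.55 pos [568.1 -54.6  32.6] w 87.8 F 0.0 yaw(y) 81.11 tilt [-0.002  0.    -1.   ]
(566.0, -55.0, 28.0) -> [ 0.01  -0.004  0.023]
turn z 0.0
```

```bash
python3 -m jog '0.005 -0.002 0.019 0 0 0 -1;0.005 -0.002 0.019 0 0 0 -1;0.005 -0.002 0.019 0 0 0 1;0.005 -0.002 0.019 0 0 0 1;0.005 -0.002 0.019 0 0 0 1;0.005 -0.002 0.019 0 0 0 1;0.005 -0.002 0.019 0 0 0 1;0.005 -0.002 0.019 0 0 0 1'; python3 -m jog '0 0 0 0 0 0 1;0 0 0 0 0 0 1;0 0 0 0 0 0 1;0 0 0 0 0 0 1'; python3 go.py 429.6,205.8,100
```

```text
t: 25.35
ee_pos: [566.4, -54.7, 27.9]
orientation: [-0.243, -3.132, -0.0]
ft_force: [-1.8, 0.3, -0.6]
width: 43.2
grasp_force: 8.7
t: 25.75
ee_pos: [566.5, -54.7, 27.9]
orientation: [0.243, 3.132, 0.0]
ft_force: [0.7, 0.1, -0.1]
width: 41.3
grasp_force: 30.0
t 25.75 pos [566.5 -54.7  27.9] w 41.3 F 30.0 yaw(y) 81.11 tilt [-0.  0. -1.]
(429.6, 205.8, 100.0) -> [ 0.877  1.181 -0.361]
turn z 0.0
```

```bash
python3 -m jog '0 0 -0.05 0 0 0 1;0 0 -0.15 0 0 0 1;0 0 -0.3 0 0 0 1;0 0 -0.36 0 0 0 1;0 0 -0.36 0 0 0 1;0 0 -0.36 0 0 0 1'; python3 go.py 429.6,205.8,100
python3 - <<'E'
from h import *
im=save("scene","s5.png"); cv2.imwrite("pics/s5c.png",cv2.resize(im[120:270,170:370,::-1],(800,600),interpolation=cv2.INTER_CUBIC))
E
```

```text
t: 26.35
ee_pos: [566.2, -54.8, 99.7]
orientation: [0.243, 3.132, -0.0]
ft_force: [-0.3, -0.4, -1.0]
width: 41.9
grasp_force: 30.0
t 26.35 pos [566.2 -54.8  99.7] w 41.9 F 30.0 yaw(y) 81.11 tilt [-0. -0. -1.]
(429.6, 205.8, 100.0) -> [ 0.876  1.182 -0.002]
turn z 0.0
```

View pics/s5c.png

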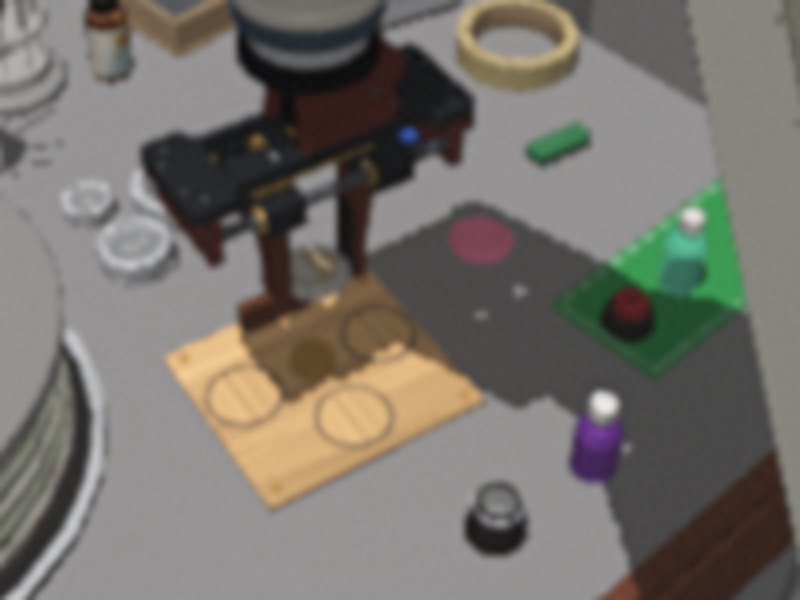

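The crop shows the movement held level between the fingers (320,270), with the seat bare. On to the rest.

```bash
python3 -m jog '0.1 0.15 0 0 0 0 1;0.2 0.3 0 0 0 0 1;0.33 0.45 0 0 0 0 1;0.46 0.6 0 0 0 0 1;0.57 0.75 0 0 0 0 1;0.68 0.9 0 0 0 0 1;0.74 1 0 0 0 0 1;0.74 1 0 0 0 0 1'; python3 -m jog '0.07 0.09 0 0 0 0 1;0.136 0.182 0 0 0 0 1;0.136 0.182 0 0 0 0 1;0.136 0.182 0 0 0 0 1;0.136 0.182 0.15 0 0 0 1;0.136 0.182 0.28 0 0 0 1;0.136 0.182 0.3 0 0 0 1;0.136 0.182 0.3 0 0 0 1'; python3 -m jog '0 0 0 0 0 0 1;0 0 0 0 0 0 1';python3 go.py 429.6,205.8,32.2
```

```text
t: 27.2
ee_pos: [449.2, 167.4, 98.8]
orientation: [-0.238, -3.13, 0.001]
ft_force: [0.1, -0.9, -0.8]
width: 41.8
grasp_force: 30.0
t: 28.0
ee_pos: [429.7, 204.8, 39.2]
orientation: [-0.245, -3.13, 0.002]
ft_force: [0.4, -1.0, -0.6]
width: 42.1
grasp_force: 30.0
t: 28.2
ee_pos: [430.7, 205.9, 40.9]
orientation: [0.244, 3.131, 0.001]
ft_force: [0.0, 0.1, -0.2]
width: 41.8
grasp_force: 30.0
t 28.2 pos [430.7 205.9  40.9] w 41.8 F 30.0 yaw(y) 81.09 tilt [-0.002  0.001 -1.   ]
(429.6, 205.8, 32.2) -> [ 0.005 -0.002  0.043]
turn z -0.0
```

```bash
python3 -m jog '0.003 0 0.02 0 0 0 1;0.003 0 0.035 0 0 0 1;0.003 0 0.041 0 0 0 1;0.003 0 0.041 0 0 0 1;0.003 0 0.041 0 0 0 1'; python3 go.py 429.6,205.8,32
```

```text
t: 28.7
ee_pos: [429.2, 206.0, 31.8]
orientation: [0.243, 3.132, 0.0]
ft_force: [-0.9, -0.0, 4.0]
width: 42.0
grasp_force: 30.0
t 28.7 pos [429.2 206.   31.8] w 42.0 F 30.0 yaw(y) 81.12 tilt [-0.  0. -1.]
(429.6, 205.8, 32.0) -> [-0.002 -0.001 -0.001]
turn z 0.001
```

Contact (4 N). Release and rise, then check.

```bash
python3 -m jog '0 0 0 0 0 0 -1;0 0 0 0 0 0 -1;0 0 0 0 0 0 -1;0 0 0 0 0 0 -1;0 0 0 0 0 0 -1;0 0 0 0 0 0 -1;0 0 0 0 0 0 -1;0 0 0 0 0 0 -1'; python3 -m jog '0 0 -0.1 0 0 0 -1;0 0 -0.3 0 0 0 -1;0 0 -0.45 0 0 0 -1;0 -0.1 -0.45 0 0 0 -1;0 -0.3 -0.45 0 0 0 -1;0 -0.5 -0.45 0 0 0 -1;0 -0.7 -0.45 0 0 0 -1;0 -0.9 -0.45 0 0 0 -1'; python3 go.py 459.4,-234.6,122
python3 - <<'E'
from fit import *
im=save("scene","s6.png"); cv2.imwrite("pics/s6c.png",cv2.resize(im[255:375,115:275,::-1],(800,600),interpolation=cv2.INTER_CUBIC))
save("top","t6.png"); fit("movement",20,(429.6,205.8))
E
```

```text
t: 29.5
ee_pos: [429.2, 205.9, 31.7]
orientation: [-0.243, -3.132, 0.0]
ft_force: [0.3, 0.4, -0.1]
width: 87.8
grasp_force: 0.0
t: 30.3
ee_pos: [401.0, 26.8, 121.8]
orientation: [0.242, 3.132, 0.0]
ft_force: [1.4, -0.2, -0.4]
width: 87.8
grasp_force: 0.0
t 30.3 pos [401.   26.8 121.8] w 87.8 F 0.0 yaw(y) 81.15 tilt [-0.  0. -1.]
(459.4, -234.6, 122.0) -> [-4.900e-01 -1.247e+00 -1.000e-03]
turn z 0.002
movement top none (np.float64(187.7204818286026), array([324.87711864, 185.12288136]), 236, 0.78)
movement scene [430.5 204.8] px [192.2 309.4] area 399 model 404 0.89
```

View pics/s6c.png

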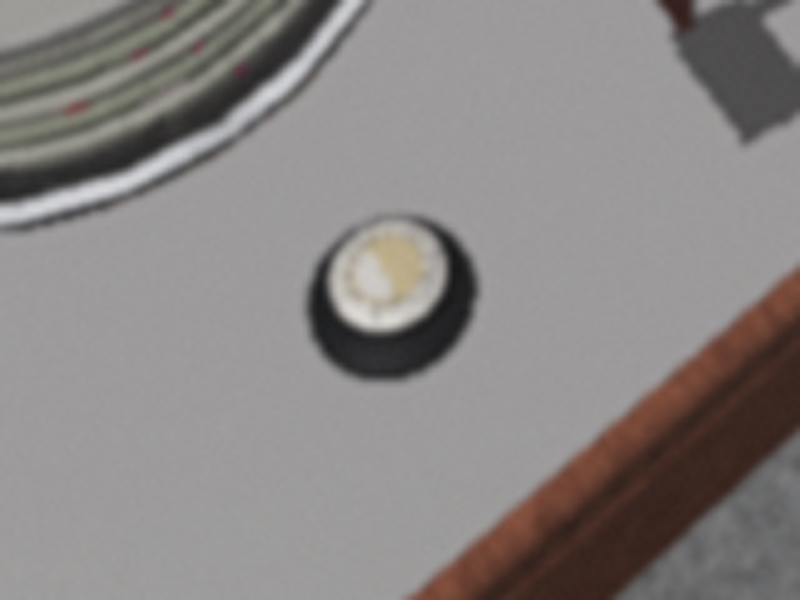

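The movement is seated flat and central on the rest (388,275). Now back to the pot, with the fingers partly open.

```bash
python3 -m jog '-0.08 -0.2 0 0 0 0 0.1;-0.16 -0.4 0 0 0 0 0.1;-0.24 -0.6 0 0 0 0 0.1;-0.32 -0.8 0 0 0 0 0.1;-0.4 -1 0 0 0 0 0.1;-0.4 -1 0 0 0 0 0.1'; python3 -m jog '-0.09 -0.24 0 0 0 0 0.1;-0.09 -0.24 0 0 0 0 0.1;-0.09 -0.24 0 0 0 0 0.1;-0.09 -0.24 0 0 0 0 0.1;-0.09 -0.24 0.15 0 0 0 0.1;-0.09 -0.24 0.27 0 0 0 0.1;-0.09 -0.24 0.27 0 0 0 0.1;-0.09 -0.24 0.27 0 0 0 0.1'; python3 -m jog '0 0 0 0 0 0 0.1;0 0 0 0 0 0 0.1'; python3 go.py 459.4,-235,35.8
```

```text
t: 31.1
ee_pos: [452.7, -185.0, 122.1]
orientation: [0.246, 3.128, -0.003]
ft_force: [-0.0, 0.3, 0.9]
width: 43.4
grasp_force: 0.0
t: 31.9
ee_pos: [459.7, -230.7, 67.8]
orientation: [-0.241, -3.131, -0.001]
ft_force: [0.8, -0.6, 0.6]
width: 39.7
grasp_force: 0.0
t: 32.1
ee_pos: [460.7, -232.1, 68.8]
orientation: [0.243, 3.13, -0.001]
ft_force: [0.6, 0.6, -0.1]
width: 39.7
grasp_force: 0.0
t 32.1 pos [ 460.7 -232.1   68.8] w 39.7 F 0.0 yaw(y) 81.13 tilt [-0.002 -0.001 -1.   ]
(459.4, -235.0, 35.8) -> [ 0.004 -0.015  0.165]
turn z 0.001
```

```bash
python3 -m jog '0.003 -0.013 0 0 0 0 0.1;0.003 -0.013 0.07 0 0 0 0.1;0.003 -0.013 0.13 0 0 0 0.1;0.003 -0.013 0.157 0 0 0 0.1;0.003 -0.013 0.157 0 0 0 0.1;0.003 -0.013 0.157 0 0 0 0.1;0.003 -0.013 0.157 0 0 0 0.1'; python3 go.py 459.4,-235,35.8
```

```text
t: 32.8
ee_pos: [459.1, -234.6, 36.3]
orientation: [0.243, 3.132, -0.0]
ft_force: [0.1, -0.0, -0.3]
width: 39.2
grasp_force: 0.0
t 32.8 pos [ 459.1 -234.6   36.3] w 39.2 F 0.0 yaw(y) 81.12 tilt [-0. -0. -1.]
(459.4, -235.0, 35.8) -> [-0.002 -0.002  0.003]
turn z 0.001
```

```bash
python3 -m jog '0 0 0.001 0 0 0 1;0 0 0.001 0 0 0 1;0 0 0.001 0 0 0 1;0 0 0.001 0 0 0 1;0 0 0.001 0 0 0 1;0 0 0.001 0 0 0 1;0 0 0.001 0 0 0 1'; python3 go.py 517.4,-46.6,130
```

```text
t: 33.5
ee_pos: [459.1, -234.6, 36.3]
orientation: [0.243, 3.132, -0.0]
ft_force: [0.1, 0.4, 5.5]
width: 22.8
grasp_force: 30.2
t 33.5 pos [ 459.1 -234.6   36.3] w 22.8 F 30.2 yaw(y) 81.11 tilt [-0. -0. -1.]
(517.4, -46.6, 130.0) -> [-0.143  0.974 -0.468]
turn z 0.0
```

```bash
python3 -m jog '0 0 -0.1 0 0 0 1;0 0 -0.25 0 0 0 1;0 0 -0.45 0 0 0 1;-0.03 0.2 -0.45 0 0 0 1;-0.06 0.4 -0.45 0 0 0 1;-0.09 0.6 -0.45 0 0 0 1;-0.12 0.8 -0.45 0 0 0 1;-0.143 0.974 -0.45 0 0 0 1'; python3 -m jog '0 0 0 0 0 0 1;0 0 0 0 0 0 1;0 0 0.15 0 0 0 1;0 0 0.3 0 0 0 1;0 0 0.37 0 0 0 1;0 0 0.37 0 0 0 1;0 0 0.37 0 0 0 1;0 0 0.37 0 0 0 1'; python3 go.py 517.4,-46.6,39.1
```

```text
t: 34.3
ee_pos: [517.4, -44.6, 125.9]
orientation: [-0.243, -3.132, -0.0]
ft_force: [1.0, -0.2, 0.6]
width: 22.4
grasp_force: 30.0
t: 35.1
ee_pos: [518.1, -46.9, 53.1]
orientation: [0.244, 3.13, -0.0]
ft_force: [0.7, 0.0, -1.1]
width: 22.5
grasp_force: 30.0
t 35.1 pos [518.1 -46.9  53.1] w 22.5 F 30.0 yaw(y) 81.08 tilt [-0.002  0.    -1.   ]
(517.4, -46.6, 39.1) -> [0.004 0.001 0.07 ]
turn z -0.001
```

```bash
python3 -m jog '0.003 0.001 0.03 0 0 0 1;0.003 0.001 0.055 0 0 0 1;0.003 0.001 0.068 0 0 0 1;0.003 0.001 0.068 0 0 0 1;0.003 0.001 0.068 0 0 0 1;0.003 0.001 0.068 0 0 0 1'; python3 go.py 517.4,-46.6,39.1
```

```text
t: 35.7
ee_pos: [516.8, -46.1, 39.2]
orientation: [0.243, 3.132, -0.0]
ft_force: [-2.8, 0.2, 11.2]
width: 22.3
grasp_force: 30.7
t 35.7 pos [516.8 -46.1  39.2] w 22.3 F 30.7 yaw(y) 81.13 tilt [-0. -0. -1.]
(517.4, -46.6, 39.1) -> [-0.003 -0.002  0.001]
turn z 0.001
```

Down (11 N contact). Release, rise, and go over the rinse.

```bash
python3 -m jog '0 0 -0.001 0 0 0 -1;0 0 -0.001 0 0 0 -1;0 0 -0.001 0 0 0 -1;0 0 -0.001 0 0 0 -1;0 0 -0.001 0 0 0 -1;0 0 -0.1 0 0 0 -1;0 0 -0.3 0 0 0 -1;0 0 -0.45 0 0 0 -1'; python3 go.py 462.3,-290.8,130
```

```text
t: 36.5
ee_pos: [516.7, -46.1, 129.7]
orientation: [-0.243, -3.132, -0.0]
ft_force: [0.3, 0.4, 0.2]
width: 83.0
grasp_force: 0.0
t 36.5 pos [516.7 -46.1 129.7] w 83.0 F 0.0 yaw(y) 81.11 tilt [ 0. -0. -1.]
(462.3, -290.8, 130.0) -> [ 0.08  -1.251 -0.002]
turn z 0.0
```

```bash
python3 -m jog '0.01 -0.2 0 0 0 0 -1;0.03 -0.4 0 0 0 0 -1;0.05 -0.6 0 0 0 0 -1;0.06 -0.8 0 0 0 0 -1;0.07 -1 0 0 0 0 -1;0.07 -1 0 0 0 0 -1'; python3 -m jog '0.01 -0.2 0 0 0 0 -1;0.01 -0.251 0 0 0 0 -1;0.01 -0.251 0 0 0 0 -1;0.01 -0.251 0.2 0 0 0 -1;0.01 -0.251 0.35 0 0 0 -1;0.01 -0.251 0.4 0 0 0 -1;0.01 -0.251 0.4 0 0 0 -1;0.01 -0.251 0.4 0 0 0 -1'; python3 go.py 462.3,-290.8,41
```

```text
t: 37.1
ee_pos: [471.5, -245.4, 128.6]
orientation: [0.25, 3.131, -0.002]
ft_force: [0.4, 0.4, -0.2]
width: 87.8
grasp_force: 0.0
t: 37.9
ee_pos: [462.9, -290.5, 49.2]
orientation: [0.242, 3.132, -0.0]
ft_force: [0.5, -0.1, -0.1]
width: 87.9
grasp_force: 0.0
t 37.9 pos [ 462.9 -290.5   49.2] w 87.9 F 0.0 yaw(y) 81.15 tilt [-0.001 -0.    -1.   ]
(462.3, -290.8, 41.0) -> [ 0.003 -0.002  0.041]
turn z 0.002
```

```bash
python3 -m jog '0.002 -0.001 0.03 0 0 0 -1;0.002 -0.001 0.041 0 0 0 -1;0.002 -0.001 0.041 0 0 0 -1;0.002 -0.001 0.041 0 0 0 1;0.002 -0.001 0.041 0 0 0 1;0.002 -0.001 0.041 0 0 0 1;0.002 -0.001 0.041 0 0 0 1;0.002 -0.001 0.041 0 0 0 1'; python3 -m jog '0 0 0 0 0 0 1;0 0 0 0 0 0 1;0 0 0 0 0 0 1;0 0 0 0 0 0 1;0 0 0 0 0 0 1;0 0 0 0 0 0 1'; python3 go.py 558.8,-103.4,161
```

```text
t: 38.7
ee_pos: [461.8, -291.1, 40.3]
orientation: [0.243, 3.132, -0.0]
ft_force: [-0.1, 0.6, 0.3]
width: 50.9
grasp_force: 0.0
t: 39.3
ee_pos: [461.8, -291.0, 40.3]
orientation: [-0.243, -3.132, -0.0]
ft_force: [-0.5, -0.7, 0.5]
width: 28.1
grasp_force: 30.0
t 39.3 pos [ 461.8 -291.    40.3] w 28.1 F 30.0 yaw(y) 81.11 tilt [ 0.  0. -1.]
(558.8, -103.4, 161.0) -> [-0.334  1.002 -0.604]
turn z 0.0
```

```bash
python3 -m jog '0 0 -0.2 0 0 0 1;0 0 -0.4 0 0 0 1;0 0 -0.6 0 0 0 1;-0.07 0.2 -0.6 0 0 0 1;-0.13 0.4 -0.6 0 0 0 1;-0.2 0.6 -0.6 0 0 0 1;-0.27 0.8 -0.6 0 0 0 1;-0.334 1 -0.6 0 0 0 1'; python3 -m jog '0 0.002 0 0 0 0 1;0 0.002 0 0 0 0 1;0 0.002 0.15 0 0 0 1;0 0.002 0.3 0 0 0 1;0 0.002 0.45 0 0 0 1;0 0.002 0.54 0 0 0 1;0 0.002 0.54 0 0 0 1;0 0.002 0.54 0 0 0 1'; python3 go.py 558.8,-103.4,43.6
```

```text
t: 40.1
ee_pos: [559.3, -102.2, 160.4]
orientation: [0.244, 3.132, -0.0]
ft_force: [0.6, -0.4, -0.2]
width: 27.7
grasp_force: 30.0
t: 40.9
ee_pos: [558.3, -104.4, 52.4]
orientation: [-0.246, -3.131, 0.0]
ft_force: [1.2, 0.1, -0.7]
width: 27.9
grasp_force: 30.0
t 40.9 pos [ 558.3 -104.4   52.4] w 27.9 F 30.0 yaw(y) 81.03 tilt [ 0.001 -0.    -1.   ]
(558.8, -103.4, 43.6) -> [-0.002  0.005  0.044]
turn z -0.002
```

```bash
python3 -m jog '0 0 0 0 0 0 1;0 0 0 0 0 0 1'; python3 go.py 558.8,-103.4,43.6
```

```text
t: 41.1
ee_pos: [559.6, -103.8, 53.6]
orientation: [0.244, 3.13, -0.001]
ft_force: [0.1, -0.9, -0.2]
width: 28.0
grasp_force: 30.0
t 41.1 pos [ 559.6 -103.8   53.6] w 28.0 F 30.0 yaw(y) 81.09 tilt [-0.002 -0.    -1.   ]
(558.8, -103.4, 43.6) -> [0.004 0.002 0.05 ]
turn z -0.0
```

```bash
python3 -m jog '0.003 0.002 0.02 0 0 0 1;0.003 0.002 0.04 0 0 0 1;0.003 0.002 0.048 0 0 0 1;0.003 0.002 0.048 0 0 0 1;0.003 0.002 0.048 0 0 0 1;0.003 0.002 0.048 0 0 0 1'; python3 go.py 558.8,-103.4,43.6
```

```text
t: 41.7
ee_pos: [558.3, -102.8, 43.2]
orientation: [-0.243, -3.132, 0.0]
ft_force: [-1.9, 0.8, 7.2]
width: 27.9
grasp_force: 30.0
t 41.7 pos [ 558.3 -102.8   43.2] w 27.9 F 30.0 yaw(y) 81.13 tilt [ 0. -0. -1.]
(558.8, -103.4, 43.6) -> [-0.003 -0.003 -0.002]
turn z 0.001
```

Contact. Release, rise, and go to the dropper.

```bash
python3 -m jog '0 0 -0.001 0 0 0 -1;0 0 -0.001 0 0 0 -1;0 0 -0.001 0 0 0 -1;0 0 -0.001 0 0 0 -1;0 0 -0.001 0 0 0 -1;0 0 -0.2 0 0 0 -1;0 0 -0.4 0 0 0 -1;0 0 -0.6 0 0 0 -1'; python3 -m jog '0 0 -0.04 0 0 0 -1;0.02 -0.2 -0.04 0 0 0 -1;0.05 -0.4 -0.04 0 0 0 -1;0.08 -0.6 -0.04 0 0 0 -1;0.11 -0.8 -0.04 0 0 0 -1;0.14 -1 -0.04 0 0 0 -1;0.14 -1 -0.04 0 0 0 -1;0.14 -1 -0.04 0 0 0 -1'; python3 go.py 469,-395,170
```

```text
t: 42.5
ee_pos: [557.8, -102.8, 163.6]
orientation: [-0.243, -3.131, -0.0]
ft_force: [1.3, -0.5, -0.9]
width: 86.6
grasp_force: 0.0
t: 43.3
ee_pos: [499.0, -296.5, 169.8]
orientation: [-0.247, -3.131, -0.001]
ft_force: [-0.6, 1.3, -0.4]
width: 87.7
grasp_force: 0.0
t 43.3 pos [ 499.  -296.5  169.8] w 87.7 F 0.0 yaw(y) 80.98 tilt [ 0.001  0.001 -1.   ]
(469.0, -395.0, 170.0) -> [ 0.071 -0.51  -0.001]
turn z -0.004
```

```bash
python3 -m jog '0.03 -0.2 0 0 0 0 -1;0.05 -0.4 0 0 0 0 -1;0.071 -0.5 0 0 0 0 -1;0.071 -0.5 0 0 0 0 -1;0.071 -0.5 0 0 0 0 -1;0.071 -0.5 0 0 0 0 -1;0.071 -0.5 0 0 0 0 -1'; python3 go.py 469,-395,49
```

```text
t: 44.0
ee_pos: [470.8, -391.3, 170.6]
orientation: [-0.241, -3.132, -0.001]
ft_force: [-0.2, -0.5, -0.3]
width: 87.5
grasp_force: 0.0
t 44.0 pos [ 470.8 -391.3  170.6] w 87.5 F 0.0 yaw(y) 81.21 tilt [ 0.  0. -1.]
(469.0, -395.0, 49.0) -> [ 0.006 -0.02   0.608]
turn z 0.004
```

```bash
python3 -m jog '0.004 -0.012 0.2 0 0 0 -1;0.004 -0.012 0.4 0 0 0 -1;0.004 -0.012 0.56 0 0 0 -1;0.004 -0.012 0.59 0 0 0 -1;0.004 -0.012 0.59 0 0 0 -1;0.004 -0.012 0.59 0 0 0 -1;0.004 -0.012 0.59 0 0 0 -1;0.004 -0.012 0.59 0 0 0 -1'; python3 go.py 469,-395,49
```

```text
t: 44.8
ee_pos: [469.9, -395.7, 54.4]
orientation: [0.243, 3.13, -0.003]
ft_force: [0.2, -0.9, -0.6]
width: 87.8
grasp_force: 0.0
t 44.8 pos [ 469.9 -395.7   54.4] w 87.8 F 0.0 yaw(y) 81.12 tilt [-0.002 -0.001 -1.   ]
(469.0, -395.0, 49.0) -> [0.005 0.003 0.027]
turn z 0.001
```

```bash
python3 -m jog '0.003 0.003 0.024 0 0 0 -1;0.003 0.003 0.024 0 0 0 -1;0.003 0.003 0.024 0 0 0 1;0.003 0.003 0.024 0 0 0 1;0.003 0.003 0.024 0 0 0 1;0.003 0.003 0.024 0 0 0 1;0.003 0.003 0.024 0 0 0 1;0.003 0.003 0.024 0 0 0 1'; python3 -m jog '0 0 0 0 0 0 1;0 0 0 0 0 0 1;0 0 0 0 0 0 1;0 0 0 0 0 0 1'; python3 go.py 573.2,-4,170
```

```text
t: 45.6
ee_pos: [468.6, -394.3, 47.9]
orientation: [-0.243, -3.132, 0.0]
ft_force: [0.1, -0.1, -0.1]
width: 43.3
grasp_force: 0.0
t: 46.0
ee_pos: [468.6, -394.3, 47.9]
orientation: [0.243, 3.132, -0.0]
ft_force: [0.1, -1.0, -0.9]
width: 32.1
grasp_force: 30.0
t 46.0 pos [ 468.6 -394.3   47.9] w 32.1 F 30.0 yaw(y) 81.12 tilt [-0. -0. -1.]
(573.2, -4.0, 170.0) -> [-0.215  2.009 -0.611]
turn z 0.001
```

```bash
python3 -m jog '0 0 -0.2 0 0 0 1;0 0 -0.4 0 0 0 1;0 0 -0.62 0 0 0 1;-0.02 0.2 -0.62 0 0 0 1;-0.04 0.4 -0.62 0 0 0 1;-0.06 0.6 -0.62 0 0 0 1;-0.08 0.8 -0.62 0 0 0 1;-0.108 1 -0.62 0 0 0 1'; python3 -m jog '-0.02 0.2 0 0 0 0 1;-0.04 0.4 0 0 0 0 1;-0.06 0.6 0 0 0 0 1;-0.08 0.8 0 0 0 0 1;-0.107 1 0 0 0 0 1;-0.107 1 0 0 0 0 1;-0.107 1 0 0 0 0 1;-0.107 1 0 0 0 0 1'; python3 go.py 573.2,-4,51
```

```text
t: 46.8
ee_pos: [520.7, -198.5, 171.9]
orientation: [-0.244, -3.132, -0.0]
ft_force: [0.1, 0.3, -0.2]
width: 31.9
grasp_force: 30.0
t: 47.6
ee_pos: [572.4, -6.5, 171.7]
orientation: [-0.244, -3.131, 0.0]
ft_force: [0.1, -0.1, -0.8]
width: 32.0
grasp_force: 30.0
t 47.6 pos [572.4  -6.5 171.7] w 32.0 F 30.0 yaw(y) 81.09 tilt [ 0.001 -0.    -1.   ]
(573.2, -4.0, 51.0) -> [-0.002  0.013  0.604]
turn z -0.0
```

```bash
python3 -m jog '0 0.01 0.15 0 0 0 1;0 0.01 0.3 0 0 0 1;0 0.01 0.45 0 0 0 1;0 0.01 0.55 0 0 0 1;0 0.01 0.57 0 0 0 1;0 0.01 0.57 0 0 0 1;0 0.01 0.57 0 0 0 1;0 0.01 0.57 0 0 0 1'; python3 go.py 573.2,-4,51.2
```

```text
t: 48.4
ee_pos: [574.1, -4.1, 59.2]
orientation: [0.244, 3.13, 0.0]
ft_force: [0.1, -0.9, -1.0]
width: 32.0
grasp_force: 30.0
t 48.4 pos [574.1  -4.1  59.2] w 32.0 F 30.0 yaw(y) 81.09 tilt [-0.002  0.    -1.   ]
(573.2, -4.0, 51.2) -> [ 0.004 -0.     0.04 ]
turn z -0.0
```

```bash
python3 -m jog '0.003 0 0.015 0 0 0 1;0.003 0 0.03 0 0 0 1;0.003 0 0.037 0 0 0 1;0.003 0 0.037 0 0 0 1;0.003 0 0.037 0 0 0 1;0.003 0 0.037 0 0 0 1'; python3 go.py 573.2,-4,51
```

```text
t: 49.0
ee_pos: [572.6, -3.6, 50.8]
orientation: [0.243, 3.132, -0.0]
ft_force: [-2.3, -0.6, 4.9]
width: 31.7
grasp_force: 30.0
t 49.0 pos [572.6  -3.6  50.8] w 31.7 F 30.0 yaw(y) 81.12 tilt [-0.  0. -1.]
(573.2, -4.0, 51.0) -> [-0.003 -0.001 -0.001]
turn z 0.001
```

Contact. Release, rise, back off toward the base to clear the view.

```bash
python3 -m jog '0 0 -0.001 0 0 0 -1;0 0 -0.001 0 0 0 -1;0 0 -0.001 0 0 0 -1;0 0 -0.001 0 0 0 -1;0 0 -0.001 0 0 0 -1;0 0 -0.2 0 0 0 -1;0 0 -0.4 0 0 0 -1;0 0 -0.6 0 0 0 -1'; python3 -m jog '0 0 -0.3 0 0 0 -1;0 -0.2 -0.3 0 0 0 -1;0 -0.4 -0.3 0 0 0 -1;0 -0.6 -0.3 0 0 0 -1;0 -0.8 -0.3 0 0 0 -1;0 -1 -0.3 0 0 0 -1;0 -1 -0.3 0 0 0 -1;0 -1 -0.3 0 0 0 -1'; python3 -m jog '0 -0.2 0 0 0 0 -1;0 -0.4 0 0 0 0 -1;0 -0.6 0 0 0 0 -1;0 -0.8 0 0 0 0 -1;0 -0.8 0 0 0 0 -1;0 -0.8 0 0 0 0 -1;0 -0.8 0 0 0 0 -1'
python3 - <<'E'
from fit import *
im=save("top","t7.png"); cv2.imwrite("pics/t7c.png",cv2.resize(im[130:280,120:330,::-1],(798,570),interpolation=cv2.INTER_CUBIC))
save("scene","s7.png")
for t,g,z in(("dropper",(573,-4),6),("rinse",(559,-103),6),("red_pot",(517,-47),6),("movement",(430,205),20)): fit(t,z,g)
o=get_obs();print(o["t"],o["ee_pos"])
E
```

```text
t: 49.8
ee_pos: [572.1, -3.7, 171.5]
orientation: [-0.243, -3.131, 0.0]
ft_force: [1.2, -0.5, 0.1]
width: 87.6
grasp_force: 0.0
t: 50.6
ee_pos: [541.3, -201.9, 230.3]
orientation: [-0.247, -3.132, -0.001]
ft_force: [-0.2, 0.2, -0.6]
width: 88.3
grasp_force: 0.0
t: 51.3
ee_pos: [517.3, -357.5, 230.2]
orientation: [-0.241, -3.132, -0.001]
ft_force: [0.0, 0.4, 0.1]
width: 87.7
grasp_force: 0.0
dropper top [573.4  -6.9] px [238.5 177.2] area 217 model 231 0.65
dropper scene [577.4  -6.5] px [230.1 207.1] area 360 model 386 0.7
rinse top [ 558.4 -104.3] px [278.3 187.7] area 127 model 153 0.61
rinse scene [ 561.5 -106.2] px [264.8 195.4] area 196 model 222 0.68
red_pot top [516.7 -49.1] px [254.3 204.2] area 203 model 184 0.49
red_pot scene [517.9 -46.7] px [258.5 221.4] area 168 model 196 0.48
movement top [428.8 204.6] px [144.8 231.2] area 329 model 294 0.69
movement scene [430.  204.9] px [192.3 309.6] area 405 model 404 0.89
51.8 [ 517.01779854 -359.23844336  230.55339948]
```

View pics/t7c.png

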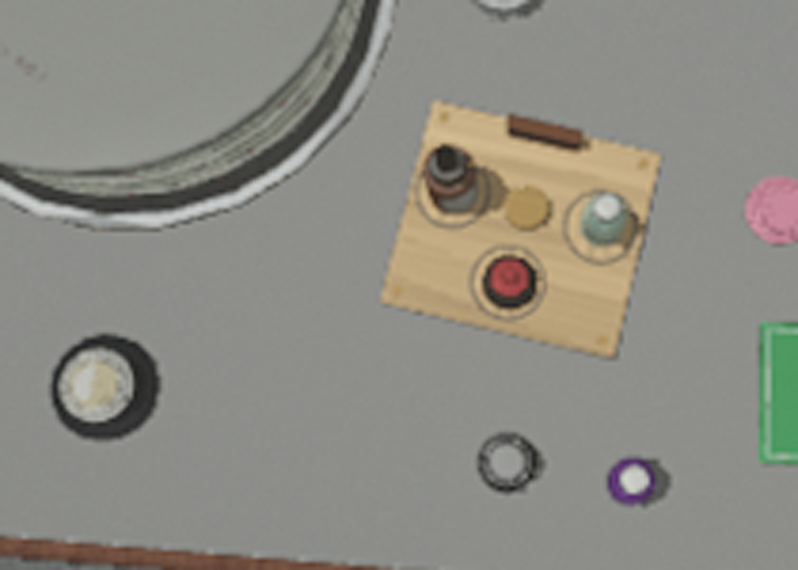

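The final view shows the dropper (455,185), rinse (605,220) and pot (509,280) upright on their own rings, within about 3 mm of where they started. The movement is on the rest (97,385): both cameras put it within 1–2 mm of the seat centre, and its apparent shift is parallax. The bystanders in view look unmoved.

```bash
python3 -c "
from workcell import *
print(close_job())"
```

```text
the job is handed in; nothing more can be done
None
```

The job is handed in (no verdict came back): the last pictures show the movement flat on the rest within about 2 mm of centre, and the dropper, light-blue bottle and red pot upright on their own rings within about 3 mm of their starts.

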